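# Turn a row of jigsaw pieces round for the player opposite

## Task

Move the four grey knobbed jigsaw pieces from the full rack to the empty rack in reverse order, so that the row reads right for the player opposite: the piece now at the left end goes to the right end, the second from the left to second from the right, and so on. Set each one down flat in the middle of its own plywood tile without dropping it, and leave the mug, the glue bottle and the carton at the sides where they are.

Things in the scene. Friction and masses are not known exactly. Their poses are not given: they have to be found in the camera images.
- full_rack: The rack that is full at the start: dark wooden board 84 (x) by 350 (y) by 10 mm thick, fixed, with a low lip (8 mm high) at each end. Origin: centre of its underside; y along the row, roughly to the robot's left, z up. Its tiles lie at y = -126, -42, +42 and +126 mm. A mug (95 mm high) to the left, a carton (45 mm) and a bottle (130 mm) to the right stand 45 mm or more beyond the racks' ends.
- empty_rack: The rack that is empty at the start: dark wooden board 84 (x) by 350 (y) by 10 mm thick, fixed, with a low lip (8 mm high) at each end. Origin: centre of its underside; y along the row, roughly to the robot's left, z up. Four fixed square plywood tiles 72 by 72 by 4 mm are its places, centred at y = -126, -42, +42 and +126 mm, x = 0; their tops are 14 mm above the origin. It may be the nearer or the farther of the two racks.
- tile_corner: Fixed square plywood tile 72 by 72 by 4 mm on the full rack, the one on which the corner piece starts; origin at the centre of its underside, axes as the rack's.
- tile_edge: Fixed square plywood tile 72 by 72 by 4 mm on the full rack, the one on which the edge piece starts; origin at the centre of its underside, axes as the rack's.
- tile_cross: Fixed square plywood tile 72 by 72 by 4 mm on the full rack, the one on which the cross piece starts; origin at the centre of its underside, axes as the rack's.
- tile_hollow: Fixed square plywood tile 72 by 72 by 4 mm on the full rack, the one on which the hollow piece starts; origin at the centre of its underside, axes as the rack's.
- piece_corner_knob (a point): Loose grey jigsaw piece with two neighbouring flat sides, one round tab, one round notch: a plate 48 mm square without its tabs and 8 mm thick (tabs stand out 11.5 mm more), about 70 g, with a plain upright black knob 22 mm in diameter and 38 mm tall on its middle, the top 46 mm above the underside. The point lies on the knob's axis, 31 mm above the underside and 23 mm above the plate: the place to grip. z up.
- piece_edge_knob (a point): Loose grey jigsaw piece with one flat side, one round tab, two notches: a plate 48 mm square without its tabs and 8 mm thick (tabs stand out 11.5 mm more), about 70 g, with a plain upright black knob 22 mm in diameter and 38 mm tall on its middle, the top 46 mm above the underside. The point lies on the knob's axis, 31 mm above the underside and 23 mm above the plate: the place to grip. z up.
- piece_cross_knob (a point): Loose grey jigsaw piece with a round tab on all four sides: a plate 48 mm square without its tabs and 8 mm thick (tabs stand out 11.5 mm more), about 70 g, with a plain upright black knob 22 mm in diameter and 38 mm tall on its middle, the top 46 mm above the underside. The point lies on the knob's axis, 31 mm above the underside and 23 mm above the plate: the place to grip. z up.
- piece_hollow_knob (a point): Loose grey jigsaw piece with a round notch in all four sides: a plate 48 mm square without its tabs and 8 mm thick (tabs stand out 11.5 mm more), about 70 g, with a plain upright black knob 22 mm in diameter and 38 mm tall on its middle, the top 46 mm above the underside. The point lies on the knob's axis, 31 mm above the underside and 23 mm above the plate: the place to grip. z up.
Things that resemble listed ones, but are neither listed nor needed, are in the scene too. What is shaped like the part that bears piece_corner_knob but turquoise is not meant. Leave any orange or purple look-alike of the part that bears piece_hollow_knob alone.

How it is judged:
At the end, for the whole second after the job is handed in: Each piece lies flat (within 0.1 rad, 4 mm in height) and at rest on the formerly empty rack, its knob within 12 mm along and across of the centre of the plywood tile that mirrors its starting tile (left end to right end, and so on); its yaw does not matter (((y of tile_corner in the frame of full_rack between -0.168 and -0.084 m and y of piece_corner_knob in the frame of empty_rack between 0.114 and 0.138 m) or (y of tile_corner in the frame of full_rack between -0.084 and 0 m and y of piece_corner_knob in the frame of empty_rack between 0.03 and 0.054 m) or (y of tile_corner in the frame of full_rack between 0 and 0.084 m and y of piece_corner_knob in the frame of empty_rack between -0.054 and -0.03 m) or (y of tile_corner in the frame of full_rack between 0.084 and 0.168 m and y of piece_corner_knob in the frame of empty_rack between -0.138 and -0.114 m)) and x of piece_corner_knob in the frame of empty_rack between -0.012 and 0.012 m and z of piece_corner_knob in the frame of empty_rack between 0.041 and 0.049 m and angle between each of piece_corner_knob, piece_edge_knob, piece_cross_knob, piece_hollow_knob's own z axis and vertical below 0.1 rad and linear speed of each of piece_corner, piece_edge, piece_cross, piece_hollow below 0.02 m/s and angular speed of each of piece_corner, piece_edge, piece_cross, piece_hollow below 0.2 rad/s and ((y of tile_edge in the frame of full_rack between -0.168 and -0.084 m and y of piece_edge_knob in the frame of empty_rack between 0.114 and 0.138 m) or (y of tile_edge in the frame of full_rack between -0.084 and 0 m and y of piece_edge_knob in the frame of empty_rack between 0.03 and 0.054 m) or (y of tile_edge in the frame of full_rack between 0 and 0.084 m and y of piece_edge_knob in the frame of empty_rack between -0.054 and -0.03 m) or (y of tile_edge in the frame of full_rack between 0.084 and 0.168 m and y of piece_edge_knob in the frame of empty_rack between -0.138 and -0.114 m)) and x of piece_edge_knob in the frame of empty_rack between -0.012 and 0.012 m and z of piece_edge_knob in the frame of empty_rack between 0.041 and 0.049 m and ((y of tile_cross in the frame of full_rack between -0.168 and -0.084 m and y of piece_cross_knob in the frame of empty_rack between 0.114 and 0.138 m) or (y of tile_cross in the frame of full_rack between -0.084 and 0 m and y of piece_cross_knob in the frame of empty_rack between 0.03 and 0.054 m) or (y of tile_cross in the frame of full_rack between 0 and 0.084 m and y of piece_cross_knob in the frame of empty_rack between -0.054 and -0.03 m) or (y of tile_cross in the frame of full_rack between 0.084 and 0.168 m and y of piece_cross_knob in the frame of empty_rack between -0.138 and -0.114 m)) and x of piece_cross_knob in the frame of empty_rack between -0.012 and 0.012 m and z of piece_cross_knob in the frame of empty_rack between 0.041 and 0.049 m and ((y of tile_hollow in the frame of full_rack between -0.168 and -0.084 m and y of piece_hollow_knob in the frame of empty_rack between 0.114 and 0.138 m) or (y of tile_hollow in the frame of full_rack between -0.084 and 0 m and y of piece_hollow_knob in the frame of empty_rack between 0.03 and 0.054 m) or (y of tile_hollow in the frame of full_rack between 0 and 0.084 m and y of piece_hollow_knob in the frame of empty_rack between -0.054 and -0.03 m) or (y of tile_hollow in the frame of full_rack between 0.084 and 0.168 m and y of piece_hollow_knob in the frame of empty_rack between -0.138 and -0.114 m)) and x of piece_hollow_knob in the frame of empty_rack between -0.012 and 0.012 m and z of piece_hollow_knob in the frame of empty_rack between 0.041 and 0.049 m); the robot touches nothing.
It fails at once if the mug, glue bottle or carton is pushed more than 30 mm from its place (distance of any of mug, glue, carton from where it was at the start of the episode above 0.03 m).
It fails at once if a piece is dropped (falls free faster than 0.7 m/s, about 25 mm) ((contact force between piece_corner and anything else below 0.05 N and linear speed of piece_corner above 0.7 m/s) or (contact force between piece_edge and anything else below 0.05 N and linear speed of piece_edge above 0.7 m/s) or (contact force between piece_cross and anything else below 0.05 N and linear speed of piece_cross above 0.7 m/s) or (contact force between piece_hollow and anything else below 0.05 N and linear speed of piece_hollow above 0.7 m/s)).
It also fails if it takes over 91 s, if anything falls off the work surface, if the arm or the gripper's body presses on something with over 40 N, if the wrist force passes 120 N, or if a joint passes its speed limit or range.

## Robot

A 6-joint arm with a two-finger parallel gripper is mounted at the origin on the work surface. World frame = base frame: x ahead of the robot, y to its left, z up, the work surface at z = 0. Lengths are in m, angles in rad, forces in N, time in s.
With the tool pointing down it reaches from about 0.35 to 0.95 m from the base axis. Payload 17.4 kg.
Tool frame: the origin (TCP) lies at the very end of the fingers, on their centre line; the grasp point (between the pads) lies 19 mm behind it; z points along the fingers, y is the line along which they close (so a half turn about z gives the same grasp; the last joint's range is limited). The gripper opens to 93 mm and grips with 3 to 60 N. Pads are 15 mm wide; open, the fingers measure 128 mm over their backs; the gripper's body (75 mm by 188 mm) begins 65 mm behind the grasp point.
Start: joints at [1.299, 0.116, 1.442, -0, 1.584, -0.038], TCP at [0.156, 0.657, 0.194] pointing down, gripper open.
Joint ranges: [-2.83, 2.83], [-0.83, 2.19], [0.07, 2.5], [-1.14, 4.28], [0.01, 3], [-2.97, 2.97]. Speed limits (rad/s): [1.89, 1.89, 2.22, 3.14, 3.14, 3.14].

## Interface

Orientations are given as a 3x3 rotation matrix whose columns are the frame's x, y, z axes.
In Python, from workcell import bot, optics, models gives the robot as it stands.
- The arm moves only by the tool apply_moves, never from a script. Its argument "rows" is a list of rows, each an object with "travel": the shift along the tool's x, y, z as a fraction of full scale, a list of three; "angular": the turn, a rotation vector about the tool's x, y, z as a fraction of full scale, a list of three. In form: [{"travel": [x, y, z], "angular": [wx, wy, wz]}, ...]. A call has 1 to 20 rows; each row is the pose to reach, as a shift and turn from the pose commanded when the call began, along the tool's axes at that moment, turning the shorter way round; what a row does not reach only later rows make up. Full scale, the value 1, is 0.5 m for a shift and 180 degrees for a turn. A row lasts 1/8 s, in which the tool goes at most 62.5 mm and 10.7 degrees, less where a joint would pass 70% of its speed; a pose out of reach is approached as far as the arm can. A call with a number of a shift or a turn outside -1 to 1 is refused whole. A call with a gripper value outside its range is refused whole. "jaw" is the gripper's target within -1 to 1 (fully open at 1, half-way at 0, shut at -1), set as the call begins (left out, the last holds). The fingers move at their own pace and stop on an object; "squeeze" is the grip in N (left out, the last holds). Time passes only in rows, so rows that repeat a pose let the fingers close. It gives the time, the measured TCP pose, the force, the opening and the grip force at its end, in the units of the state.
- bot.get_obs(): the state, without advancing time (a new reading comes with each control period).
- optics.read_camera(name): name is "side" or "top" or "wrist"; returns the picture (480x640x3 uint8, blue, green, red); there is no depth.
- optics.get_calibration(name): a dict with "fovy" (degrees; the focal length in pixels is half the picture's height over the tangent of half this angle, whatever the lens; pixels are square), "cx", "cy" (the principal point, pixels), "k1" (the pictures are not rectified: a ray, as slopes to the right and down, at radius r is drawn at 1 + k1 r^2 times it, then the intrinsics apply), "cam_to_world" (4x4, takes a point from camera to world coordinates). Camera axes: x right, y up, looking along -z (the intrinsics and any distortion apply to the point x, -y, -z); pixel columns grow to the right and rows downward; lengths in m; the calibration is good to about 2 mm. A picture is of the moment at which its call begins: read the wrist's pose just before it. get_calibration takes no time and is no camera call; for the wrist camera it gives the pose at the moment of the call.
- bot.sign_off(): hands the job in; it is judged then, once.
Trained networks look in the newest picture that a camera, given by its name, has taken for a name from the list of things; names that differ only in an ending like _2 or _b are one class to them, and where a whole thing is asked for, a point or a joint stands for the part that bears it (a point fixed in the world has none). Each returns a list of dicts, best first, with "confidence" (0 to 1); they miss things now and then, are a little off and sometimes report something else, mostly with a low value. They report only what shows in the picture. A call takes as long as a camera call. They do not tell look-alikes from the thing itself.
- models.trace(camera, label): "mask" (480x640 bool, what is visible of it) and "rect" ([left, top, right, bottom] in pixels, round what is visible of it).
- models.tip_of(camera, label): "location" ([column, row] in pixels: a listed point, or the origin of a listed thing).
The state is a dict: "time": time; "q": joint angles; "qvel": joint speeds; "effort": joint torques, N m; "position": TCP position; "orientation": TCP orientation; "force": force on the tool from outside, world axes, zero at the start; "moment": the same for the moment, N m; "gripper_width": finger opening in m; "grip_force": force on a finger pad.
Only numpy, scipy, OpenCV 4.12 (cv2) and the standard library are available. Lean on these libraries where they do the work, as an engineer would, in place of code of your own. Each camera call takes 0.05 s, during which the arm holds its last target. There are 200 camera calls.

## Working session

There is one attempt and no reset: what is moved stays moved. The work goes in short steps, Python scripts to look and compute and a tool call to move; the robot and the scene stay as the last step left them, time stands still between calls to the robot, and variables do not carry over. Pictures are saved under pics/ and viewed, at most 14 in all, crops included, and the job is handed in when it is done.

Besides the shell and the picture viewer there is one more tool, called as name(argument=value, ...) on one line, values as JSON. apply_moves: Moves the arm, as the interface text tells. Its arguments: {"type":"object","properties":{"rows":{"type":"array","items":{"type":"object","properties":{"travel":{"type":"array","items":{"type":"number"}},"angular":{"type":"array","items":{"type":"number"}}}}},"jaw":{"type":"number"},"squeeze":{"type":"number"}},"required":["rows"]}

```bash
mkdir -p pics; ls
cat > h.py <<'E'
import numpy as np, cv2
from workcell import bot, optics, models
def ray(name,uv,cal=None):
    c=cal or optics.get_calibration(name)
    f=240/np.tan(np.radians(c["fovy"])/2)
    d=np.array([(uv[0]-c["cx"])/f,(uv[1]-c["cy"])/f]); s=d.copy()
    for _ in range(30): s=d/(1+c["k1"]*(s@s))
    M=np.array(c["cam_to_world"]); v=M[:3,:3]@np.array([s[0],-s[1],-1]); return M[:3,3],v
def hit(name,uv,z,cal=None):
    o,v=ray(name,uv,cal); return o+v*(z-o[2])/v[2]
def proj(name,p):
    c=optics.get_calibration(name); M=np.linalg.inv(np.array(c["cam_to_world"]))
    q=M[:3,:3]@np.array(p)+M[:3,3]; s=np.array([q[0],-q[1]])/-q[2]
    f=240/np.tan(np.radians(c["fovy"])/2); s=s*(1+c["k1"]*(s@s)); return s*f+[c["cx"],c["cy"]]
E
python3 - <<'E'
from h import *
for n in("top","side"):
    cv2.imwrite(f"pics/{n}0.png",optics.read_camera(n))
    c=optics.get_calibration(n); print(n,c["fovy"],c["k1"],np.round(c["cam_to_world"],2).tolist())
    for l in ["piece_corner_knob","piece_edge_knob","piece_cross_knob","piece_hollow_knob","full_rack","empty_rack","tile_corner","tile_edge","tile_cross","tile_hollow"]:
        z=0.045 if "knob" in l else (0.01 if "tile" in l else 0)
        for d in models.tip_of(n,l): print(n,l,round(d["confidence"],2),np.round(d["location"]),np.round(hit(n,d["location"],z)[:2],3))
print(bot.get_obs())
E
```

```text
pics
top 56.19543122683517 -0.11590421368827201 [[-0.01, 0.98, -0.19, 0.47], [-1.0, -0.02, -0.01, -0.02], [-0.01, 0.19, 0.98, 0.79], [0.0, 0.0, 0.0, 1.0]]
top piece_corner_knob 0.94 [192. 277.] [0.531 0.197]
top piece_corner_knob 0.85 [219. 150.] [0.755 0.158]
top piece_corner_knob 0.62 [236. 210.] [0.644 0.126]
top piece_edge_knob 0.68 [186. 209.] [0.649 0.212]
top piece_cross_knob 0.73 [339. 320.] [ 0.458 -0.047]
top piece_cross_knob 0.65 [331. 205.] [ 0.651 -0.038]
top piece_hollow_knob 0.8 [298. 150.] [0.752 0.018]
top piece_hollow_knob 0.74 [381. 151.] [ 0.748 -0.127]
top piece_hollow_knob 0.68 [281. 206.] [0.651 0.048]
top full_rack 0.56 [263. 215.] [0.646 0.086]
top empty_rack 0.69 [342. 321.] [ 0.455 -0.052]
top empty_rack 0.48 [231. 207.] [0.662 0.143]
top tile_corner 0.81 [238. 214.] [0.646 0.129]
top tile_corner 0.69 [234. 208.] [0.658 0.135]
top tile_edge 0.62 [192. 210.] [0.654 0.212]
top tile_edge 0.44 [266. 215.] [0.644 0.079]
top tile_cross 0.82 [333. 208.] [ 0.654 -0.041]
top tile_cross 0.7 [186. 207.] [0.661 0.224]
top tile_hollow 0.73 [285. 213.] [0.647 0.045]
side
[... 1051 characters left out ...]
41e-05,
        1.58399279e+00, -3.78251481e-02]), 'qvel': array([-0.00061396,  0.00068295, -0.00073705,  0.00125668,  0.00112875,
        0.00020138]), 'effort': array([ 2.39787936e-03, -7.21022272e+01, -6.22774816e+01,  7.81703135e-02,
        1.80490961e-02, -8.31717330e-06]), 'position': array([0.15642398, 0.65663466, 0.19404634]), 'orientation': array([[-9.72789484e-01,  2.31690783e-01,  1.57235941e-05],
       [ 2.31690783e-01,  9.72789484e-01, -3.87229140e-06],
       [-1.61929212e-05, -1.23912538e-07, -1.00000000e+00]]), 'force': array([0.06936238, 0.302442  , 0.23887172]), 'moment': array([0.04172798, 0.02986465, 0.00121129]), 'grip_force': 0.0, 'gripper_width': 0.09311174164188125}
```

View pics/top0.png

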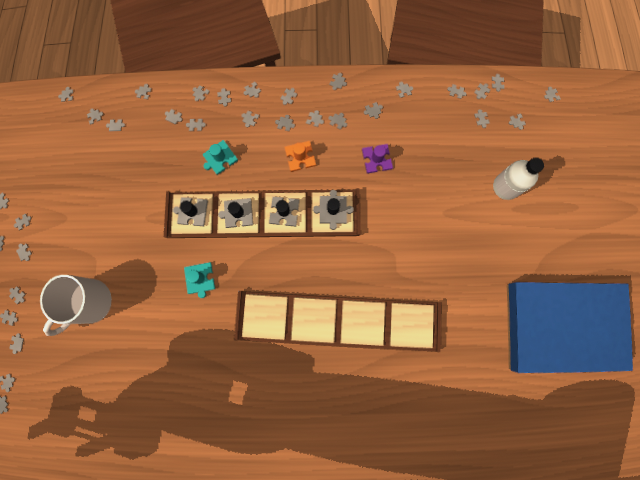

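View pics/side0.png

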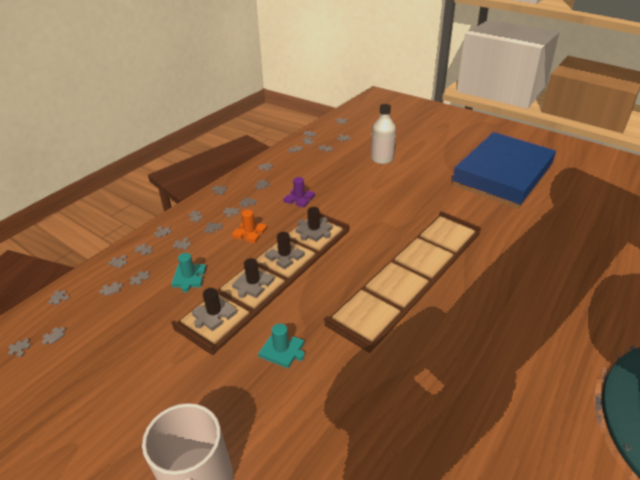

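Top view: the full rack is the far one, with knobs at edge (188,208), corner (236,209), hollow (283,207) and cross (333,205). The empty rack is nearer, with tiles from (265,316) to (412,326).

Look-alikes for the corner are the turquoise pieces at (219,150) and (195,278). For the hollow they are orange (299,150) and purple (378,151). I want the four grey ones on the rack.

Run:
```python
from h import *
for n in("top","side"):
    im=optics.read_camera(n); hsv=cv2.cvtColor(im,cv2.COLOR_BGR2HSV)
    m=cv2.inRange(hsv,(14,50,150),(32,190,255)); m=cv2.morphologyEx(m,cv2.MORPH_OPEN,np.ones((3,3)))
    k,_,st,ce=cv2.connectedComponentsWithStats(m)
    if n=="side": m[:, :]=m; 
    cs,_=cv2.findContours(m,cv2.RETR_EXTERNAL,cv2.CHAIN_APPROX_NONE)
    for c in cs:
        if cv2.contourArea(c)<500: continue
        w=np.array([hit(n,p[0],0.014)[:2] for p in c],np.float32)
        if w[:,0].min()<0.3 or w[:,0].max()>0.8: continue
        r=cv2.minAreaRect(w); print(n,"tile",np.round(r[0],4),np.round(r[1],3),round(r[2],1))
    # knobs: dark blobs
    d=cv2.inRange(hsv,(0,0,0),(180,255,40))
    if n=="top":
        big=im[180:250,155:370]; cv2.imwrite("pics/c1.png",cv2.resize(big,None,fx=3.7,fy=3.7,interpolation=cv2.INTER_CUBIC))
P={}
for l in ["edge","corner","hollow","cross"]:
    rr=[]
    for n in("top","side"):
        optics.read_camera(n)
        for d in models.tip_of(n,f"piece_{l}_knob"):
            p=hit(n,d["location"],0.045)
            if abs(p[0]-0.65)<0.025: rr.append((n,round(d["confidence"],2),np.round(p[:2],4)))
    print(l,rr)
```

```text
top tile [ 0.4466 -0.1712] [0.073 0.073] 85.4
top tile [ 0.4528 -0.0874] [0.073 0.073] 86.1
top tile [ 0.4589 -0.004 ] [0.073 0.072] 85.9
top tile [0.4652 0.0796] [0.073 0.073] 85.4
top tile [0.6482 0.2123] [0.073 0.072] 89.1
top tile [0.6469 0.0446] [0.073 0.071] 89.1
top tile [0.6484 0.1288] [0.072 0.071] 89.1
side tile [0.65   0.2152] [0.074 0.074] 89.6
side tile [0.4667 0.0823] [0.075 0.073] 85.8
side tile [0.6498 0.1316] [0.074 0.074] 89.7
side tile [ 0.4606 -0.0014] [0.076 0.074] 85.3
side tile [ 0.4545 -0.0855] [0.077 0.073] 85.2
side tile [ 0.4482 -0.1684] [0.077 0.073] 85.9Traceback (most recent call last):
  File "<stdin>", line 10, in <module>
  File "h.py", line 10, in hit
    o,v=ray(name,uv,cal); return o+v*(z-o[2])/v[2]
        ~~~^^^^^^^^^^^^^
  File "h.py", line 4, in ray
    c=cal or optics.get_calibration(name)
             ~~~~~~~~~~~~~~~~~~~~~~^^^^^^
ValueError: time passes only in moves, steps and waits
```

View pics/c1.png

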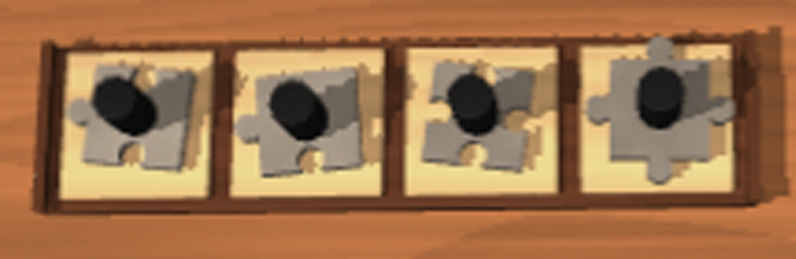

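The crop shows, left to right: edge (one tab, two notches), corner (tab left, notch below), hollow (four notches) and cross (four tabs). All four are grey.

Run:
```python
from h import *
C={n:optics.get_calibration(n) for n in("top","side")}
R={}
for n in C:
    optics.read_camera(n)
    for l in ["edge","corner","hollow","cross"]:
        for d in models.tip_of(n,f"piece_{l}_knob"):
            p=hit(n,d["location"],0.045,C[n])
            if abs(p[0]-0.65)<0.025: print(l,n,round(d["confidence"],2),np.round(p[:2],4))
print(bot.get_obs()["time"])
```

```text
edge top 0.65 [0.6515 0.2113]
corner top 0.79 [0.6495 0.1305]
hollow top 0.94 [0.6489 0.051 ]
cross top 0.78 [ 0.648  -0.0427]
edge side 0.93 [0.652  0.2092]
corner side 0.86 [0.6475 0.1298]
hollow side 0.59 [0.6482 0.0419]
cross side 0.61 [ 0.6551 -0.0478]
1.7
```

apply_moves(rows=[{"travel":[-0.588,-0.327,0],"angular":[0,0,-0.0744]},{"travel":[-0.588,-0.327,0],"angular":[0,0,-0.0744]},{"travel":[-0.588,-0.327,0],"angular":[0,0,-0.0744]},{"travel":[-0.588,-0.327,0],"angular":[0,0,-0.0744]},{"travel":[-0.588,-0.327,0],"angular":[0,0,-0.0744]},{"travel":[-0.588,-0.327,0],"angular":[0,0,-0.0744]},{"travel":[-0.588,-0.327,0],"angular":[0,0,-0.0744]},{"travel":[-0.588,-0.327,0],"angular":[0,0,-0.0744]}], jaw=0.3, squeeze=20)

```text
time: 2.7
position: [0.404, 0.43, 0.1941]
orientation: [[-1.0, -0.0, -0.0], [-0.0, 1.0, 0.0], [0.0, 0.0, -1.0]]
force: [0.5, 0.7, 0.7]
gripper_width: 0.0603
grip_force: 0.0
```

apply_moves(rows=[{"travel":[-0.496,-0.44,0.0]},{"travel":[-0.496,-0.44,0.0]},{"travel":[-0.496,-0.44,0.0]},{"travel":[-0.496,-0.44,0.0]},{"travel":[-0.496,-0.44,0.0]},{"travel":[-0.496,-0.44,0.0]},{"travel":[-0.496,-0.44,0.0]},{"travel":[-0.496,-0.44,0.0]}])

```text
invalid input
```

Run:
```python
from h import *
c=optics.get_calibration("wrist"); im=optics.read_camera("wrist"); cv2.imwrite("pics/w1.png",im)
print(np.round(c["cam_to_world"],3).tolist())
for l in ["edge","corner","hollow","cross"]:
    for d in models.tip_of("wrist",f"piece_{l}_knob"): print(l,round(d["confidence"],2),np.round(d["location"]),np.round(hit("wrist",d["location"],0.045,c),4))
hsv=cv2.cvtColor(im,cv2.COLOR_BGR2HSV)
m=cv2.inRange(hsv,(14,50,150),(32,190,255)); m=cv2.morphologyEx(m,cv2.MORPH_OPEN,np.ones((3,3)))
cs,_=cv2.findContours(m,cv2.RETR_EXTERNAL,cv2.CHAIN_APPROX_NONE)
for k in cs:
    if cv2.contourArea(k)<1500: continue
    w=np.array([hit("wrist",p[0],0.014,c)[:2] for p in k],np.float32)
    r=cv2.minAreaRect(w); print("tile",np.round(r[0],4),np.round(r[1],3),round(r[2],1))
```

```text
[[0.0, -0.971, -0.24, 0.337], [1.0, -0.0, 0.0, 0.43], [-0.0, -0.24, 0.971, 0.385], [0.0, 0.0, 0.0, 1.0]]
```

View pics/w1.png

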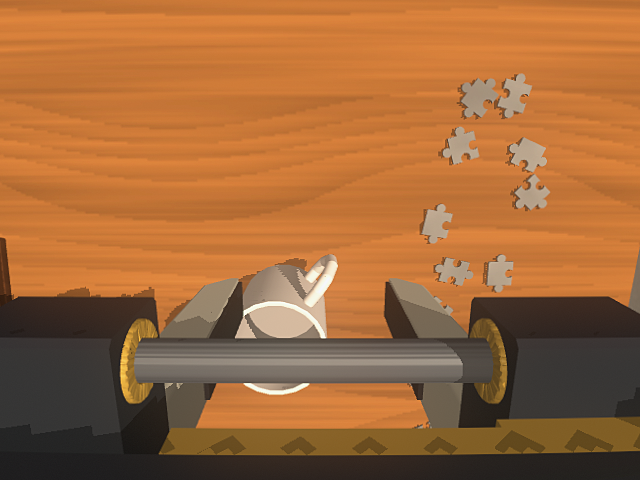

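The wrist picture shows only the mug (285,335) and loose scattered pieces, because the move was refused (each row needs "angular"). I'll resend it.

apply_moves(rows=[{"travel":[-0.496,-0.44,0.0],"angular":[0,0,0]},{"travel":[-0.496,-0.44,0.0],"angular":[0,0,0]},{"travel":[-0.496,-0.44,0.0],"angular":[0,0,0]},{"travel":[-0.496,-0.44,0.0],"angular":[0,0,0]},{"travel":[-0.496,-0.44,0.0],"angular":[0,0,0]},{"travel":[-0.496,-0.44,0.0],"angular":[0,0,0]},{"travel":[-0.496,-0.44,0.0],"angular":[0,0,0]},{"travel":[-0.496,-0.44,0.0],"angular":[0,0,0]}])

```text
time: 3.95
position: [0.6516, 0.2107, 0.1942]
orientation: [[-1.0, -0.001, -0.0], [-0.001, 1.0, 0.0], [0.0, 0.0, -1.0]]
force: [-0.2, 0.8, 0.8]
gripper_width: 0.0608
grip_force: 0.0
```

```bash
cat > w.py <<'E'
from h import *
import sys
c=optics.get_calibration("wrist"); im=optics.read_camera("wrist"); cv2.imwrite(sys.argv[1],im)
for l in ["edge","corner","hollow","cross"]:
    for d in models.tip_of("wrist",f"piece_{l}_knob"): print(l,round(d["confidence"],2),np.round(d["location"]),np.round(hit("wrist",d["location"],0.045,c),4))
hsv=cv2.cvtColor(im,cv2.COLOR_BGR2HSV)
m=cv2.inRange(hsv,(14,50,150),(32,190,255)); m=cv2.morphologyEx(m,cv2.MORPH_OPEN,np.ones((3,3)))
cs,_=cv2.findContours(m,cv2.RETR_EXTERNAL,cv2.CHAIN_APPROX_NONE)
for k in cs:
    if cv2.contourArea(k)<1500: continue
    w=np.array([hit("wrist",p[0],0.014,c)[:2] for p in k],np.float32)
    r=cv2.minAreaRect(w); print("tile",np.round(r[0],4),np.round(r[1],3),round(r[2],1))
E
python3 w.py pics/w2.png
```

```text
edge 0.61 [315. 222.] [0.6514 0.2124 0.045 ]
corner 0.86 [297.  75.] [0.5364 0.1987 0.045 ]
corner 0.79 [267. 334.] [0.753  0.1701 0.045 ]
corner 0.77 [215. 214.] [0.6447 0.1297 0.045 ]
hollow 0.56 [217. 214.] [0.6447 0.1314 0.045 ]
cross 0.84 [ 19. 220.] [ 0.6495 -0.0371  0.045 ]
cross 0.34 [315. 210.] [0.6416 0.2127 0.045 ]
tile [0.6485 0.2145] [0.072 0.072] 89.6
tile [0.6479 0.1306] [0.073 0.072] 89.9
tile [0.6476 0.0471] [0.074 0.072] 89.5
tile [ 0.6492 -0.0365] [0.075 0.076] 89.6
tile [0.4883 0.0801] [0.074 0.03 ] 89.3
tile [ 0.4828 -0.0031] [0.074 0.025] 85.9
```

View pics/w2.png

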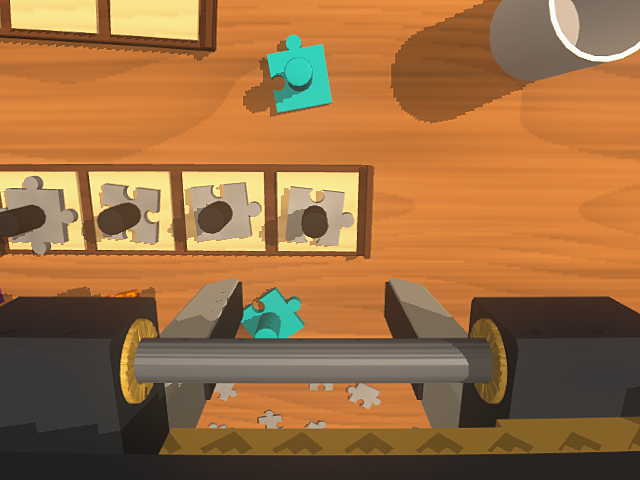

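The wrist view shows the edge knob centred at (315,222) and the grey corner piece to its left at (215,215). Turquoise is at (298,75). The TCP is over the edge knob, so I'm descending.

apply_moves(rows=[{"travel":[0,0,0.1],"angular":[0,0,0]},{"travel":[0,0,0.2],"angular":[0,0,0]},{"travel":[0,0,0.28],"angular":[0,0,0]},{"travel":[0,0,0.32],"angular":[0,0,0]},{"travel":[0,0,0.335],"angular":[0,0,0]},{"travel":[0,0,0.335],"angular":[0,0,0]}])

```text
time: 4.95
position: [0.6529, 0.2097, 0.0276]
orientation: [[-1.0, -0.0, 0.001], [-0.0, 1.0, 0.0], [-0.001, 0.0, -1.0]]
force: [-0.5, -0.3, 0.4]
gripper_width: 0.0605
grip_force: 0.0
```

apply_moves(rows=[{"travel":[0,0,0],"angular":[0,0,0]},{"travel":[0,0,0],"angular":[0,0,0]},{"travel":[0,0,0],"angular":[0,0,0]},{"travel":[0,0,0],"angular":[0,0,0]},{"travel":[0,0,0],"angular":[0,0,0]},{"travel":[0,0,0],"angular":[0,0,0]}], jaw=-1, squeeze=25)

```text
time: 5.7
position: [0.6526, 0.2095, 0.0267]
orientation: [[-1.0, 0.0, 0.0], [0.0, 1.0, 0.0], [-0.0, 0.0, -1.0]]
force: [-1.2, 0.5, 1.8]
gripper_width: 0.0211
grip_force: 25.0
```

apply_moves(rows=[{"travel":[0,0,-0.04],"angular":[0,0,0]},{"travel":[0,0,-0.12],"angular":[0,0,0]},{"travel":[0,0,-0.18],"angular":[0,0,0]},{"travel":[0.03,-0.06,-0.18],"angular":[0,0,0]},{"travel":[0.08,-0.15,-0.18],"angular":[0,0,0]},{"travel":[0.13,-0.24,-0.18],"angular":[0,0,0]},{"travel":[0.18,-0.33,-0.18],"angular":[0,0,0]},{"travel":[0.23,-0.42,-0.18],"angular":[0,0,0]},{"travel":[0.28,-0.52,-0.18],"angular":[0,0,0]},{"travel":[0.34,-0.62,-0.18],"angular":[0,0,0]},{"travel":[0.38,-0.71,-0.18],"angular":[0,0,0]},{"travel":[0.409,-0.759,-0.18],"angular":[0,0,0]},{"travel":[0.409,-0.759,-0.18],"angular":[0,0,0]}])

```text
time: 7.32
position: [0.4474, -0.1715, 0.118]
orientation: [[-1.0, 0.003, 0.001], [0.003, 1.0, -0.001], [-0.001, -0.001, -1.0]]
force: [0.5, -0.0, -1.6]
gripper_width: 0.021
grip_force: 25.0
```

```bash
python3 w.py pics/w3.png; python3 -c "
from h import *
o=bot.get_obs();print(o['position'],o['gripper_width'],o['time'])"
```

```text
tile [0.4638 0.0618] [0.037 0.074] 89.0
tile [ 0.459  -0.0028] [0.074 0.073] 85.5
tile [ 0.4648 -0.129 ] [0.157 0.103] 85.8
tile [ 0.3589 -0.2349] [0.157 0.012] 89.8
[ 0.44838085 -0.1693563   0.11684547] 0.0213517760086108 7.575
```

View pics/w3.png

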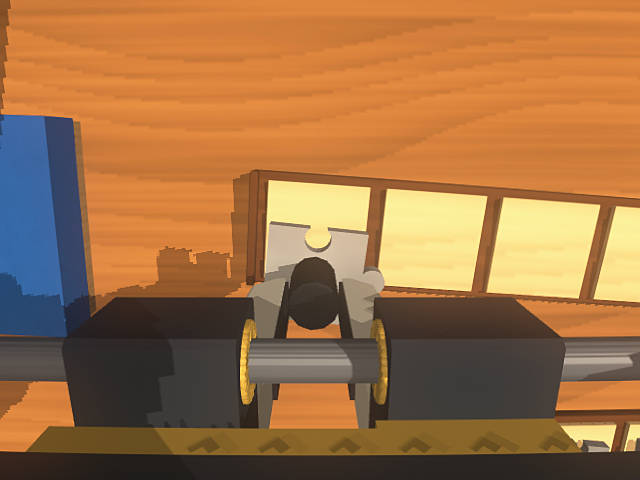

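The wrist picture shows the edge piece hanging level in the jaws (315,290) over the right-end tile. The tile measurements agree with my targets, so I'm lowering it.

apply_moves(rows=[{"travel":[0,0,0.06],"angular":[0,0,0]},{"travel":[0,0,0.12],"angular":[0,0,0]},{"travel":[0,0,0.155],"angular":[0,0,0]},{"travel":[0,0,0.17],"angular":[0,0,0]},{"travel":[0,0,0.176],"angular":[0,0,0]},{"travel":[0,0,0.179],"angular":[0,0,0]},{"travel":[0,0,0.179],"angular":[0,0,0]},{"travel":[0,0,0.179],"angular":[0,0,0]}])

```text
time: 8.57
position: [0.4481, -0.1701, 0.0275]
orientation: [[-1.0, 0.0, 0.001], [0.0, 1.0, -0.0], [-0.001, -0.0, -1.0]]
force: [-0.4, -0.2, -0.1]
gripper_width: 0.0209
grip_force: 25.0
```

apply_moves(rows=[{"travel":[0,0,0],"angular":[0,0,0]},{"travel":[0,0,0],"angular":[0,0,0]},{"travel":[0,0,0],"angular":[0,0,0]},{"travel":[0,0,0],"angular":[0,0,0]},{"travel":[0,0,-0.03],"angular":[0,0,0]},{"travel":[0,0,-0.1],"angular":[0,0,0]},{"travel":[0,0,-0.2],"angular":[0,0,0]},{"travel":[0,0,-0.2],"angular":[0,0,0]}], jaw=0.3)

```text
time: 9.57
position: [0.4496, -0.1707, 0.132]
orientation: [[-1.0, 0.0, 0.006], [0.0, 1.0, -0.003], [-0.006, -0.003, -1.0]]
force: [0.1, 0.7, -0.6]
gripper_width: 0.0601
grip_force: 0.0
```

apply_moves(rows=[{"travel":[-0.03,0.04,0],"angular":[0,0,0]},{"travel":[-0.09,0.13,0],"angular":[0,0,0]},{"travel":[-0.15,0.22,0],"angular":[0,0,0]},{"travel":[-0.21,0.31,0],"angular":[0,0,0]},{"travel":[-0.27,0.4,0],"angular":[0,0,0]},{"travel":[-0.33,0.49,0],"angular":[0,0,0]},{"travel":[-0.38,0.57,0],"angular":[0,0,0]},{"travel":[-0.4,0.599,0],"angular":[0,0,0]},{"travel":[-0.4,0.599,0],"angular":[0,0,0]},{"travel":[-0.4,0.599,0],"angular":[0,0,0]},{"travel":[-0.4,0.599,0.07],"angular":[0,0,0]},{"travel":[-0.4,0.599,0.14],"angular":[0,0,0]},{"travel":[-0.4,0.599,0.18],"angular":[0,0,0]},{"travel":[-0.4,0.599,0.2],"angular":[0,0,0]},{"travel":[-0.4,0.599,0.2],"angular":[0,0,0]}])

```text
time: 11.45
position: [0.648, 0.1292, 0.0273]
orientation: [[-1.0, 0.0, 0.0], [0.0, 1.0, -0.0], [-0.0, -0.0, -1.0]]
force: [0.0, 1.0, 1.1]
gripper_width: 0.0606
grip_force: 0.0
```

apply_moves(rows=[{"travel":[0,0,0],"angular":[0,0,0]},{"travel":[0,0,0],"angular":[0,0,0]},{"travel":[0,0,0],"angular":[0,0,0]},{"travel":[0,0,0],"angular":[0,0,0]},{"travel":[0,0,0],"angular":[0,0,0]},{"travel":[0,0,0],"angular":[0,0,0]}], jaw=-1)

```text
time: 12.2
position: [0.648, 0.1295, 0.0271]
orientation: [[-1.0, 0.0, 0.0], [0.0, 1.0, 0.0], [-0.0, 0.0, -1.0]]
force: [-1.0, 0.1, 1.9]
gripper_width: 0.0207
grip_force: 25.0
```

apply_moves(rows=[{"travel":[0,0,-0.04],"angular":[0,0,0]},{"travel":[0,0,-0.12],"angular":[0,0,0]},{"travel":[0,0,-0.18],"angular":[0,0,0]},{"travel":[0.04,-0.04,-0.18],"angular":[0,0,0]},{"travel":[0.11,-0.12,-0.18],"angular":[0,0,0]},{"travel":[0.18,-0.2,-0.18],"angular":[0,0,0]},{"travel":[0.25,-0.28,-0.18],"angular":[0,0,0]},{"travel":[0.32,-0.36,-0.18],"angular":[0,0,0]},{"travel":[0.37,-0.41,-0.18],"angular":[0,0,0]},{"travel":[0.389,-0.432,-0.18],"angular":[0,0,0]},{"travel":[0.389,-0.432,-0.18],"angular":[0,0,0]},{"travel":[0.389,-0.432,-0.18],"angular":[0,0,0]},{"travel":[0.389,-0.432,-0.12],"angular":[0,0,0]},{"travel":[0.389,-0.432,-0.06],"angular":[0,0,0]},{"travel":[0.389,-0.432,-0.025],"angular":[0,0,0]},{"travel":[0.389,-0.432,-0.01],"angular":[0,0,0]},{"travel":[0.389,-0.432,-0.004],"angular":[0,0,0]},{"travel":[0.389,-0.432,-0.001],"angular":[0,0,0]},{"travel":[0.389,-0.432,-0.001],"angular":[0,0,0]},{"travel":[0.389,-0.432,-0.001],"angular":[0,0,0]}])

```text
time: 14.7
position: [0.4537, -0.0866, 0.028]
orientation: [[-1.0, 0.0, 0.001], [0.0, 1.0, -0.0], [-0.001, -0.0, -1.0]]
force: [-0.9, -0.7, -1.0]
gripper_width: 0.0212
grip_force: 25.0
```

apply_moves(rows=[{"travel":[0,0,0],"angular":[0,0,0]},{"travel":[0,0,0],"angular":[0,0,0]},{"travel":[0,0,0],"angular":[0,0,0]},{"travel":[0,0,0],"angular":[0,0,0]},{"travel":[0,0,-0.03],"angular":[0,0,0]},{"travel":[0,0,-0.1],"angular":[0,0,0]},{"travel":[0,0,-0.2],"angular":[0,0,0]},{"travel":[0,0,-0.2],"angular":[0,0,0]},{"travel":[0,0,-0.2],"angular":[0,0,0]}], jaw=0.3)

```text
time: 15.82
position: [0.4534, -0.0865, 0.1277]
orientation: [[-1.0, 0.0, 0.0], [0.0, 1.0, -0.0], [-0.0, -0.0, -1.0]]
force: [-0.1, -0.3, -1.0]
gripper_width: 0.0606
grip_force: 0.0
```

Run:
```python
from h import *
cal={n:optics.get_calibration(n) for n in("top","side")}
for n in cal:
    im=optics.read_camera(n); cv2.imwrite(f"pics/{n}1.png",im)
    for l in ["edge","corner","hollow","cross"]:
        for d in models.tip_of(n,f"piece_{l}_knob"): print(l,n,round(d["confidence"],2),np.round(hit(n,d["location"],0.045,cal[n])[:2],4))
print(bot.get_obs()["position"])
```

```text
corner top 0.87 [0.534  0.1961]
corner top 0.76 [0.754  0.1546]
hollow top 0.78 [ 0.7452 -0.1225]
hollow top 0.62 [0.7539 0.016 ]
hollow top 0.55 [0.6459 0.0471]
cross top 0.67 [ 0.6444 -0.041 ]
edge side 0.64 [ 0.4496 -0.1789]
edge side 0.51 [0.6551 0.0421]
corner side 0.92 [0.7458 0.183 ]
corner side 0.7 [0.5277 0.207 ]
corner side 0.63 [ 0.4534 -0.0872]
hollow side 0.66 [ 0.7354 -0.1075]
hollow side 0.64 [0.6587 0.0396]
hollow side 0.62 [0.7428 0.0329]
hollow side 0.53 [0.617  0.0048]
cross side 0.69 [ 0.6526 -0.0443]
cross side 0.42 [ 0.4548 -0.0837]
[ 0.45341725 -0.08651545  0.12738211]
```

View pics/side1.png

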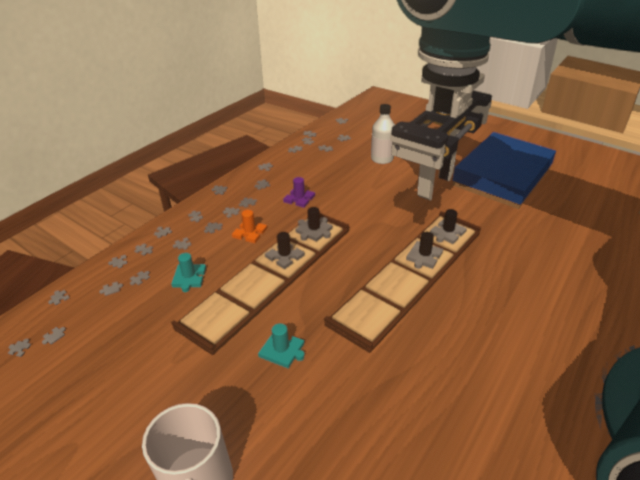

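The side view shows the edge piece (450,225) and the corner piece (426,250) standing flat on the two right tiles. The hollow piece is next.

apply_moves(rows=[{"travel":[-0.05,0.03,0],"angular":[0,0,0]},{"travel":[-0.13,0.09,0],"angular":[0,0,0]},{"travel":[-0.21,0.14,0],"angular":[0,0,0]},{"travel":[-0.29,0.2,0],"angular":[0,0,0]},{"travel":[-0.36,0.245,0],"angular":[0,0,0]},{"travel":[-0.39,0.265,0],"angular":[0,0,0]},{"travel":[-0.39,0.265,0],"angular":[0,0,0]},{"travel":[-0.39,0.265,0],"angular":[0,0,0]},{"travel":[-0.39,0.265,0.07],"angular":[0,0,0]},{"travel":[-0.39,0.265,0.14],"angular":[0,0,0]},{"travel":[-0.39,0.265,0.18],"angular":[0,0,0]},{"travel":[-0.39,0.265,0.201],"angular":[0,0,0]},{"travel":[-0.39,0.265,0.201],"angular":[0,0,0]}])

```text
time: 17.95
position: [0.6485, 0.0458, 0.0273]
orientation: [[-1.0, 0.0, 0.0], [0.0, 1.0, 0.0], [-0.0, 0.0, -1.0]]
force: [-0.1, 0.4, -0.7]
gripper_width: 0.0605
grip_force: 0.0
```

apply_moves(rows=[{"travel":[0,0,0],"angular":[0,0,0]},{"travel":[0,0,0],"angular":[0,0,0]},{"travel":[0,0,0],"angular":[0,0,0]},{"travel":[0,0,0],"angular":[0,0,0]},{"travel":[0,0,0],"angular":[0,0,0]},{"travel":[0,0,0],"angular":[0,0,0]}], jaw=-1)

```text
time: 18.7
position: [0.6486, 0.046, 0.0272]
orientation: [[-1.0, 0.0, 0.0], [0.0, 1.0, 0.0], [-0.0, 0.0, -1.0]]
force: [0.1, 0.2, 2.0]
gripper_width: 0.0209
grip_force: 25.0
```

apply_moves(rows=[{"travel":[0,0,-0.04],"angular":[0,0,0]},{"travel":[0,0,-0.12],"angular":[0,0,0]},{"travel":[0,0,-0.18],"angular":[0,0,0]},{"travel":[0.04,-0.01,-0.18],"angular":[0,0,0]},{"travel":[0.11,-0.03,-0.18],"angular":[0,0,0]},{"travel":[0.18,-0.05,-0.18],"angular":[0,0,0]},{"travel":[0.25,-0.065,-0.18],"angular":[0,0,0]},{"travel":[0.32,-0.08,-0.18],"angular":[0,0,0]},{"travel":[0.36,-0.092,-0.18],"angular":[0,0,0]},{"travel":[0.378,-0.097,-0.18],"angular":[0,0,0]},{"travel":[0.378,-0.097,-0.18],"angular":[0,0,0]},{"travel":[0.378,-0.097,-0.18],"angular":[0,0,0]},{"travel":[0.378,-0.097,-0.12],"angular":[0,0,0]},{"travel":[0.378,-0.097,-0.06],"angular":[0,0,0]},{"travel":[0.378,-0.097,-0.025],"angular":[0,0,0]},{"travel":[0.378,-0.097,-0.01],"angular":[0,0,0]},{"travel":[0.378,-0.097,-0.004],"angular":[0,0,0]},{"travel":[0.378,-0.097,-0.001],"angular":[0,0,0]},{"travel":[0.378,-0.097,-0.001],"angular":[0,0,0]},{"travel":[0.378,-0.097,-0.001],"angular":[0,0,0]}])

```text
time: 21.2
position: [0.4597, -0.0025, 0.028]
orientation: [[-1.0, 0.0, 0.001], [0.0, 1.0, -0.0], [-0.001, -0.0, -1.0]]
force: [0.1, 0.6, -1.1]
gripper_width: 0.0206
grip_force: 25.0
```

apply_moves(rows=[{"travel":[0,0,0],"angular":[0,0,0]},{"travel":[0,0,0],"angular":[0,0,0]},{"travel":[0,0,0],"angular":[0,0,0]},{"travel":[0,0,0],"angular":[0,0,0]},{"travel":[0,0,-0.03],"angular":[0,0,0]},{"travel":[0,0,-0.1],"angular":[0,0,0]},{"travel":[0,0,-0.2],"angular":[0,0,0]},{"travel":[0,0,-0.2],"angular":[0,0,0]},{"travel":[0,0,-0.2],"angular":[0,0,0]}], jaw=0.3)

```text
time: 22.32
position: [0.4594, -0.0025, 0.1278]
orientation: [[-1.0, 0.0, 0.0], [0.0, 1.0, -0.0], [-0.0, -0.0, -1.0]]
force: [0.7, 0.5, -0.6]
gripper_width: 0.0607
grip_force: 0.0
```

apply_moves(rows=[{"travel":[-0.05,-0.01,0],"angular":[0,0,0]},{"travel":[-0.13,-0.03,0],"angular":[0,0,0]},{"travel":[-0.21,-0.045,0],"angular":[0,0,0]},{"travel":[-0.29,-0.06,0],"angular":[0,0,0]},{"travel":[-0.35,-0.075,0],"angular":[0,0,0]},{"travel":[-0.38,-0.08,0],"angular":[0,0,0]},{"travel":[-0.38,-0.08,0],"angular":[0,0,0]},{"travel":[-0.38,-0.08,0],"angular":[0,0,0]},{"travel":[-0.38,-0.08,0.07],"angular":[0,0,0]},{"travel":[-0.38,-0.08,0.14],"angular":[0,0,0]},{"travel":[-0.38,-0.08,0.18],"angular":[0,0,0]},{"travel":[-0.38,-0.08,0.202],"angular":[0,0,0]},{"travel":[-0.38,-0.08,0.202],"angular":[0,0,0]}])

```text
time: 23.95
position: [0.6494, -0.0425, 0.0267]
orientation: [[-1.0, 0.0, -0.0], [0.0, 1.0, 0.0], [0.0, 0.0, -1.0]]
force: [-0.2, -0.1, -0.1]
gripper_width: 0.0602
grip_force: 0.0
```

apply_moves(rows=[{"travel":[0,0,0],"angular":[0,0,0]},{"travel":[0,0,0],"angular":[0,0,0]},{"travel":[0,0,0],"angular":[0,0,0]},{"travel":[0,0,0],"angular":[0,0,0]},{"travel":[0,0,0],"angular":[0,0,0]},{"travel":[0,0,0],"angular":[0,0,0]}], jaw=-1)

```text
time: 24.7
position: [0.6496, -0.0425, 0.0267]
orientation: [[-1.0, 0.0, 0.0], [0.0, 1.0, 0.0], [-0.0, 0.0, -1.0]]
force: [0.1, 0.8, 1.6]
gripper_width: 0.021
grip_force: 25.0
```

apply_moves(rows=[{"travel":[0,0,-0.04],"angular":[0,0,0]},{"travel":[0,0,-0.12],"angular":[0,0,0]},{"travel":[0,0,-0.18],"angular":[0,0,0]},{"travel":[0.04,0.03,-0.18],"angular":[0,0,0]},{"travel":[0.11,0.07,-0.18],"angular":[0,0,0]},{"travel":[0.18,0.12,-0.18],"angular":[0,0,0]},{"travel":[0.25,0.17,-0.18],"angular":[0,0,0]},{"travel":[0.32,0.215,-0.18],"angular":[0,0,0]},{"travel":[0.355,0.238,-0.18],"angular":[0,0,0]},{"travel":[0.367,0.247,-0.18],"angular":[0,0,0]},{"travel":[0.367,0.247,-0.18],"angular":[0,0,0]},{"travel":[0.367,0.247,-0.18],"angular":[0,0,0]},{"travel":[0.367,0.247,-0.12],"angular":[0,0,0]},{"travel":[0.367,0.247,-0.06],"angular":[0,0,0]},{"travel":[0.367,0.247,-0.025],"angular":[0,0,0]},{"travel":[0.367,0.247,-0.01],"angular":[0,0,0]},{"travel":[0.367,0.247,-0.004],"angular":[0,0,0]},{"travel":[0.367,0.247,-0.001],"angular":[0,0,0]},{"travel":[0.367,0.247,-0.001],"angular":[0,0,0]},{"travel":[0.367,0.247,-0.001],"angular":[0,0,0]}])

```text
time: 27.2
position: [0.4662, 0.081, 0.0274]
orientation: [[-1.0, 0.0, 0.001], [0.0, 1.0, 0.0], [-0.001, 0.0, -1.0]]
force: [-0.4, 0.4, -0.7]
gripper_width: 0.021
grip_force: 25.0
```

apply_moves(rows=[{"travel":[0,0,0],"angular":[0,0,0]},{"travel":[0,0,0],"angular":[0,0,0]},{"travel":[0,0,0],"angular":[0,0,0]},{"travel":[0,0,0],"angular":[0,0,0]},{"travel":[0,0,-0.03],"angular":[0,0,0]},{"travel":[0,0,-0.1],"angular":[0,0,0]},{"travel":[0,0,-0.2],"angular":[0,0,0]},{"travel":[-0.1,0,-0.26],"angular":[0,0,0]},{"travel":[-0.2,0,-0.28],"angular":[0,0,0]},{"travel":[-0.3,0,-0.28],"angular":[0,0,0]},{"travel":[-0.4,0,-0.28],"angular":[0,0,0]},{"travel":[-0.4,0,-0.28],"angular":[0,0,0]},{"travel":[-0.4,0,-0.28],"angular":[0,0,0]}], jaw=0.3)

```text
time: 28.82
position: [0.6656, 0.081, 0.1676]
orientation: [[-1.0, 0.0, -0.0], [0.0, 1.0, 0.0], [0.0, 0.0, -1.0]]
force: [-0.7, 0.8, 0.0]
gripper_width: 0.0605
grip_force: 0.0
```

```bash
python3 w.py pics/w4.png
python3 - <<'E'
from h import *
cal=optics.get_calibration("side"); im=optics.read_camera("side"); cv2.imwrite("pics/side2.png",im)
for l in ["edge","corner","hollow","cross"]:
    for d in models.tip_of("side",f"piece_{l}_knob"):
        p=hit("side",d["location"],0.045,cal)[:2]
        if p[0]<0.5: print(l,round(d["confidence"],2),np.round(p,4))
E
```

```text
corner 0.96 [474.  50.] [0.5371 0.1946 0.045 ]
hollow 0.59 [241. 329.] [0.7494 0.0221 0.045 ]
cross 0.65 [374. 201.] [0.6439 0.1269 0.045 ]
tile [0.6484 0.2143] [0.073 0.073] 89.8
tile [0.6482 0.1305] [0.073 0.073] 89.7
tile [0.6477 0.0465] [0.072 0.072] 89.9
tile [ 0.6475 -0.0371] [0.073 0.072] 89.7
edge 0.7 [ 0.4468 -0.1823]
corner 0.88 [ 0.4564 -0.0829]
hollow 0.61 [ 0.4628 -0.0101]
cross 0.68 [0.4669 0.081 ]
```

View pics/w4.png

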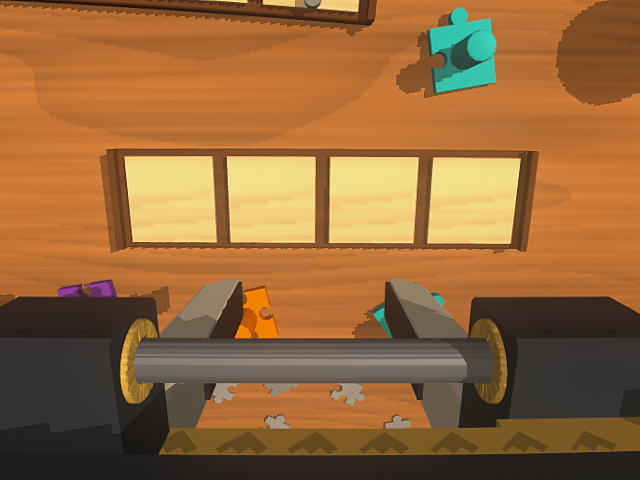

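View pics/side2.png

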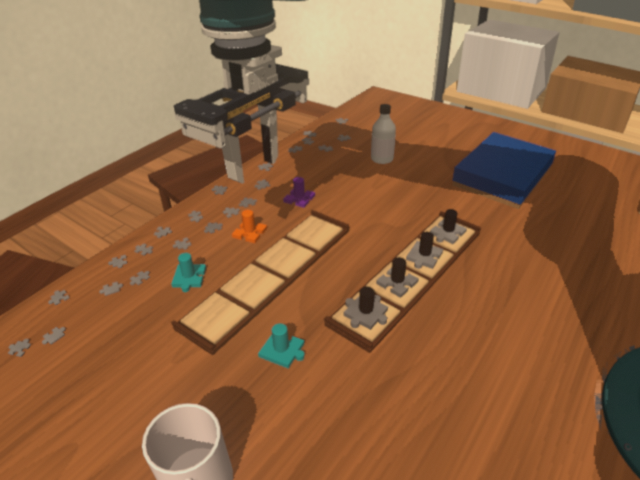

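The side view shows all four pieces standing upright on the near rack: cross (366,305), hollow (398,275), corner (426,248) and edge (450,226). The wrist view shows the full rack is empty. The network's edge-piece position looks off by 12 mm, so I'm checking it against the knob silhouettes.

Run:
```python
from h import *
c=optics.get_calibration("side"); im=cv2.imread("pics/side2.png")
m=cv2.inRange(im,(0,0,0),(45,38,38)); 
k,_,st,ce=cv2.connectedComponentsWithStats(m)
T={"edge":(.4474,-.1698),"corner":(.4537,-.0865),"hollow":(.4598,-.0027),"cross":(.466,.081)}
for l,t in T.items():
    a=proj("side",(*t,.041)); i=1+np.argmin(np.hypot(*(ce[1:]-a).T)+1e3*(st[1:,4]<60)); 
    print(l,"expected",a.round(1),"blob",ce[i].round(1),st[i],"->",hit("side",ce[i],.041,c)[:2].round(4))
```

```text
edge expected [450.2 220.6] blob [617.3 439.8] [602 390  38  87 283] -> [0.1103 0.1122]
corner expected [426.3 243.7] blob [617.3 439.8] [602 390  38  87 283] -> [0.1103 0.1122]
hollow expected [399.  270.2] blob [617.3 439.8] [602 390  38  87 283] -> [0.1103 0.1122]
cross expected [367.6 300.5] blob [617.3 439.8] [602 390  38  87 283] -> [0.1103 0.1122]
```

Run:
```python
from h import *
c=optics.get_calibration("side"); im=cv2.imread("pics/side2.png")
m=(im.max(2)<60).astype(np.uint8)
T={"edge":(.4474,-.1698),"corner":(.4537,-.0865),"hollow":(.4598,-.0027),"cross":(.466,.081)}
for l,t in T.items():
    a=proj("side",(*t,.041)); x,y=a.astype(int); w=m[y-22:y+23,x-14:x+15]
    k,_,st,ce=cv2.connectedComponentsWithStats(w); i=1+np.argmax(st[1:,4]); b=ce[i]+[x-14,y-22]
    print(l,a.round(1),b.round(1),st[i],hit("side",b,.041,c)[:2].round(4))
x,y=430,210; cv2.imwrite("pics/s3.png",cv2.resize(im[190:350,310:490],None,fx=3.6,fy=3.6,interpolation=cv2.INTER_CUBIC))
```

```text
edge [450.2 220.6] [449.5 220.1] [  7  12  14  21 221] [ 0.4489 -0.1706]
corner [426.3 243.7] [425.7 243.4] [  8  12  13  22 232] [ 0.4548 -0.0867]
hollow [399.  270.2] [398.  270.1] [  8  11  13  24 266] [ 0.4613 -0.0021]
cross [367.6 300.5] [366.3 299.7] [  7   9  15  26 309] [0.4683 0.0808]
```

View pics/s3.png

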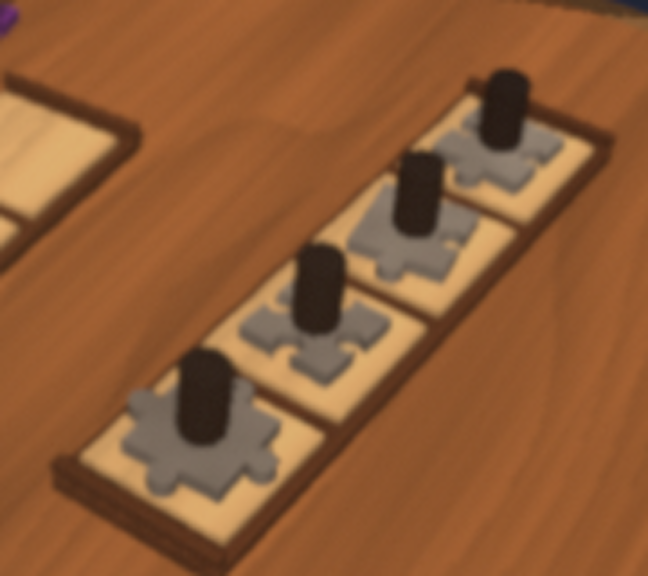

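The crop shows all four pieces flat and centred on their tiles. The knob silhouettes are within about 2.5 mm of the targets, so the network's edge reading was noise. Handing in.

```bash
python3 -c "
from workcell import bot
print(bot.sign_off())"
```

```text
the job is handed in; nothing more can be done
None
```

The four grey pieces now stand flat on the formerly empty rack in reverse order (left to right: cross, hollow, corner, edge), each within about 2.5 mm of its tile's centre as measured from the side camera; the mug, bottle and carton were left alone, and the job was handed in at about 29 s with no verdict returned.

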